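# Plug in the relay and draw its mounting plate out over the bench edge

### The job

Plug the relay fully home into the grey socket on the grey metal mounting plate while the plate still lies wholly on the bench, because pushing on an overhanging end would tip it. Then take the plate by the white terminal strip and slide it toward you over the bench's front edge, socket end first and without lifting or tipping it, until the red line across it lies along the wooden front edge, so that the socket can be screwed on from below. The overhanging end is heavy: finish with the plate flat and still, keeping your grip on the terminal strip, and leave the other things on the bench alone.

Things in the scene. Friction and masses are not known exactly. Their poses are not given: they have to be found in the camera images.
- relay_center (a point): Loose plug-in relay, 0.12 kg, standing on its plug: clear housing 38 (x) x 28 (y) x 46 (z) mm with coil inside; below it a narrower black plug 30 x 22 mm, 13 mm long, with a tapered foot. This point is the middle of the housing, 36 mm above the plug's underside; z up. It goes in either way round (half a turn about z makes no difference).
- socket_mouth (a point): Centre of the recess's mouth on the flat top of the grey relay socket (70 x 40 mm, 24 mm high, fixed on the plate), 30 mm above the bench. Recess 33 (x) x 25 (y) mm, 15 mm deep, edges chamfered; axes are the plate's, and the relay's x goes along x. Fully home, the housing rests on the socket's top and relay_center is 23 mm above this point.
- strip_center (a point): Centre, half-way up (14 mm above the bench), of the white six-way terminal strip fixed across the plate's inner end: 22 (x) x 84 (y) mm; grip it across its 22 mm, between the plate's top (6 mm above the bench) and 22 mm above the bench. Axes are the plate's: x from the socket end to the terminal end (away from the robot, within 0.3 rad at the start).
- mount_plate: Loose grey metal plate 240 (x) x 96 (y) x 6 mm flat on the bench's black mat; about 0.6 kg with its fittings. Origin: centre of its underside. On its centre line: socket at x = -80 mm, fuse (top 24 mm up) at -20, red line at +18, terminal strip at +97. With the relay in, its centre of mass is near x = -18 mm: at the mark it tips unless held down at the strip (4 to 5 N).
- relay: The relay; origin at the centre of its plug's underside, 36 mm below relay_center.
- terminal_strip: The white terminal strip, fixed on the plate; origin at the centre of its underside, on the plate's top.
- line_left (a point): Left (+y) end of the 3 mm wide red line painted across the plate, at the plate's side, on its top face.
- line_right (a point): Right (-y) end of the red line, at the plate's other side, on its top face.
- socket_end (a point): Middle of the plate's outer end (the end by the socket, towards the robot), at its underside.
- bench_edge (a point): A point on the bench's straight wooden front edge, which runs along y at x = 0.390; the black mat on the bench top ends 8 mm behind it, at x = 0.398. The robot's side is at smaller x; there is free air beyond the edge.
- standoff: Bystander: dark red ribbed insulator, 38 mm in diameter, 41 mm high, standing; origin under its centre.
- red_driver: Bystander: red-handled screwdriver lying flat, 160 mm long, behind the plate; origin under its middle.
- marker: Bystander: marker pen lying, 132 mm long, to the right of the plate; origin under its middle.
- flashlight: Bystander: black pocket torch lying, 117 mm long, on the left; origin under its middle.
Things that resemble listed ones, but are neither listed nor needed, are in the scene too. Leave any blue or yellow look-alike of the relay alone.

How it is judged:
On the way:
1. the relay is plugged fully home while the plate lies wholly on the bench (horizontal distance between relay_center and socket_mouth below 0.004 m and z of relay_center in the frame of socket_mouth between 0.019 and 0.0255 m and angle between the z axis of relay and the z axis of mount_plate, either way round below 0.1 rad and world x of socket_end above 0.39 m), for 0.2 s.
At the end, for the whole second after the job is handed in: Both ends of the red line within 5 mm of the wooden bench edge; plate flat on the bench (within 4 mm of its height, tilt under 0.04 rad) and still (under 10 mm/s); fingers on the terminal strip with over 2 N; relay within 2.5 mm of fully home and 4 mm of centre, upright in its socket (world x of line_left between 0.385 and 0.395 m and world x of line_right between 0.385 and 0.395 m and height (world z) of mount_plate between -0.004 and 0.004 m and angle between mount_plate's own z axis and vertical below 0.04 rad and linear speed of mount_plate below 0.01 m/s and contact force between the fingers and terminal_strip above 2 N and horizontal distance between relay_center and socket_mouth below 0.004 m and z of relay_center in the frame of socket_mouth between 0.019 and 0.0255 m and angle between the z axis of relay and the z axis of mount_plate, either way round below 0.1 rad); the arm keeps its last pose, push and grip.
It fails at once if the plate is tipped or lifted (tilt over 0.1 rad, or its middle over 15 mm above the bench) (angle between mount_plate's own z axis and vertical above 0.1 rad or height (world z) of mount_plate above 0.015 m).
It fails at once if a bystander (insulator, screwdriver, marker pen or torch) is moved by more than 20 mm (distance of any of standoff, red_driver, marker, flashlight from where it was at the start of the episode above 0.02 m).
It also fails if it takes over 58 s, if anything falls off the work surface, if the arm or the gripper's body presses on something with over 40 N, if the wrist force passes 120 N, or if a joint passes its speed limit or range.

### The arm

A 6-joint arm with a two-finger parallel gripper is mounted at the origin on a cart in front of the work surface, level with it; the furniture and walls round the work are solid. World frame = base frame: x ahead of the robot, y to its left, z up, the work surface at z = 0. Lengths are in m, angles in rad, forces in N, time in s.
With the tool pointing down it reaches from about 0.275 to 0.75 m from the base axis. Payload 10.2 kg.
Tool frame: the origin (TCP) lies midway between the tips of the shut fingers; the grasp point (between the pads) lies ctrl.tcp_to_grasp behind it (ctrl.tcp_to_grasp is the distance from the TCP to the grasp point, in m); z points along the fingers, y is the line along which they close (so a half turn about z gives the same grasp; the last joint's range is limited). The gripper opens to 88 mm and grips with 3 to 60 N. Pads are 18 mm wide; open, the fingers measure 123 mm over their backs; the gripper's body (75 mm by 187 mm) begins 45 mm behind the grasp point.
Start: joints at [0.946, 0.313, 1.498, -0, 1.331, -0.223], TCP at [0.205, 0.483, 0.239] pointing down, gripper open.
Joint ranges: [-2.94, 2.94], [-0.97, 2.17], [0.19, 2.56], [-1.23, 4.37], [0.02, 3.11], [-2.88, 2.88]. Speed limits (rad/s): [2.39, 2.39, 3.01, 3.14, 3.14, 3.14].

### API

Orientations are given as a unit quaternion [x, y, z, w].
In Python, from rig import ctrl gives the robot as it stands.
- The arm moves only by the tool drive_tool, never from a script. Its argument "targets" is a list that holds one entry, the list of rows, each a list of 7 numbers: the shift along the world's x, y, z in cm, then the turn, a rotation vector about the world's x, y, z in rad, then the finger opening in cm, from 0 to 8.81. A call has 1 to 8 rows; each row shifts and turns the commanded pose from where the row before left it; what a row does not reach is not made up. A row lasts 1/8 s, in which the tool goes at most 62.5 mm and 10.7 degrees, less where a joint would pass 70% of its speed; a pose out of reach is approached as far as the arm can. A call with a gripper value outside its range is refused whole. The fingers move at their own pace and stop on an object; the grip force is fixed at half the most. Time passes only in rows, so rows that do not move let the fingers close. It gives the time, the measured TCP pose, the force, the opening and the grip force at its end, in the units of the state.
- ctrl.get_state(): the state, without advancing time (a new reading comes with each control period).
- ctrl.camera(name): name is "scene" or "top"; returns a dict with "color" (384x512x3 uint8, red, green, blue), "vertical_fov" (degrees; the focal length in pixels is half the picture's height over the tangent of half this angle, whatever the lens; pixels are square), "cx", "cy" (the principal point, pixels), "rvec" (rotation vector, rad) and "tvec" (3), from world to camera coordinates, as OpenCV has them. Camera axes: x right, y down, z forward; pixel columns grow to the right and rows downward; lengths in m; the calibration is good to about 2 mm. A picture is of the moment at which its call begins. There is no depth.
- ctrl.sign_off(): hands the job in; it is judged then, once.
The state is a dict: "time": time; "joints": joint angles; "qd": joint speeds; "effort": joint torques, N m; "tool_pos": TCP position; "tcp_rot": TCP orientation; "force": force on the tool from outside, world axes, zero at the start; "ft_torque": the same for the moment, N m; "width": finger opening in m; "gripper_force": force on a finger pad.
Only numpy, scipy, OpenCV 4.12 (cv2) and the standard library are available. Lean on these libraries where they do the work, as an engineer would, in place of code of your own. Each camera call takes 0.05 s, during which the arm holds its last target. There are 200 camera calls.

## Working session

There is one attempt and no reset: what is moved stays moved. The work goes in short steps, Python scripts to look and compute and a tool call to move; the robot and the scene stay as the last step left them, time stands still between calls to the robot, and variables do not carry over. Pictures are saved under pics/ and viewed, at most 10 in all, crops included, and the job is handed in when it is done.

Besides the shell and the picture viewer there is one more tool, called after "Request:" as a command line: name --argument value ..., lists and objects as JSON in quotes. drive_tool: Moves the arm, as the interface text tells. Its arguments: {"type":"object","properties":{"targets":{"type":"array","items":{"type":"array","items":{"type":"array","items":{"type":"number"}}}}},"required":["targets"]}

```bash
mkdir -p pics; cat > h.py <<'E'
from rig import ctrl
import numpy as np, cv2
def cam(n):
    c=ctrl.camera(n); im=c["color"]; f=im.shape[0]/2/np.tan(np.radians(c["vertical_fov"])/2)
    K=np.array([[f,0,c["cx"]],[0,f,c["cy"]],[0,0,1.]]); return im[:,:,::-1].copy(),K,np.array(c["rvec"],float).ravel(),np.array(c["tvec"],float).ravel(),c
def unproj(K,r,t,uv,z):
    R=cv2.Rodrigues(r)[0]; C=-R.T@t
    d=(R.T@np.linalg.inv(K)@np.c_[np.atleast_2d(uv),np.ones(len(np.atleast_2d(uv)))].T).T
    return C+d*((z-C[2])/d[:,2])[:,None]
def proj(K,r,t,P): return cv2.projectPoints(np.atleast_2d(np.array(P,float)),r,t,K,None)[0][:,0]
E
python3 - <<'E'
from h import *
ims=[]
for n in("scene","top"):
    im,K,r,t,c=cam(n); cv2.imwrite(f"pics/{n}0.png",im); np.savez(f"{n}.npz",K=K,r=r,t=t); R=cv2.Rodrigues(r)[0]
    print(n,[k for k in c],K[0,0],K[:2,2],-R.T@t,R[2])
    ims.append(cv2.resize(im,(800,600),interpolation=cv2.INTER_CUBIC)); cv2.imwrite(f"pics/{n}0b.png",ims[-1])
s=ctrl.get_state(); print(s["tcp_rot"],s["tool_pos"],ctrl.tcp_to_grasp,s["width"])
E
```

```text
scene ['color', 'vertical_fov', 'cx', 'cy', 'rvec', 'tvec'] 385.77824257237125 [253.0759365 188.97533  ] [-0.26786937 -0.59665851  0.71448258] [ 0.7183116   0.41030736 -0.56185079]
top ['color', 'vertical_fov', 'cx', 'cy', 'rvec', 'tvec'] 383.85356389396395 [259.81670252 185.62373725] [ 0.33140504 -0.12686605  1.22301441] [ 0.20877778  0.00768703 -0.9779329 ]
[ 1.99583410e-01  9.79880676e-01 -5.16593883e-04 -2.36674641e-04] [0.20520772 0.48300068 0.23821586] 0.0187 0.08850420620113948
```

View pics/scene0b.png

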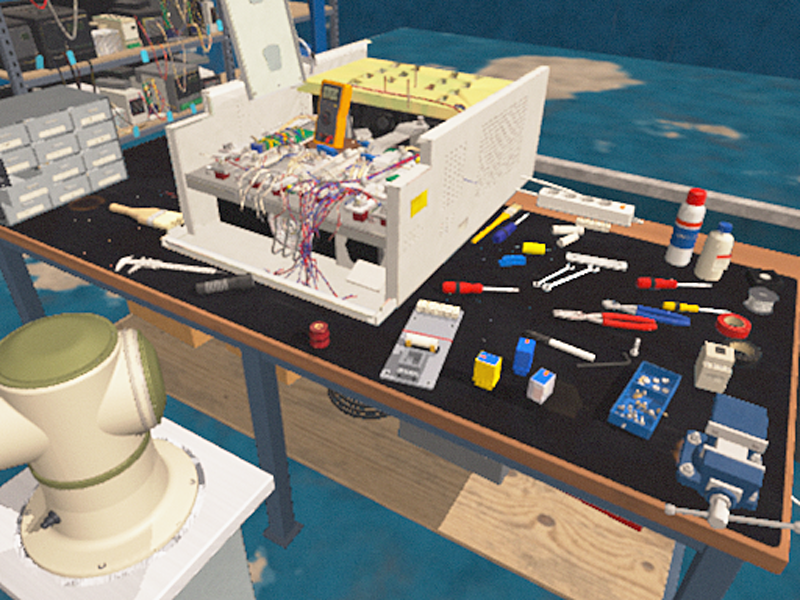

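View pics/top0b.png

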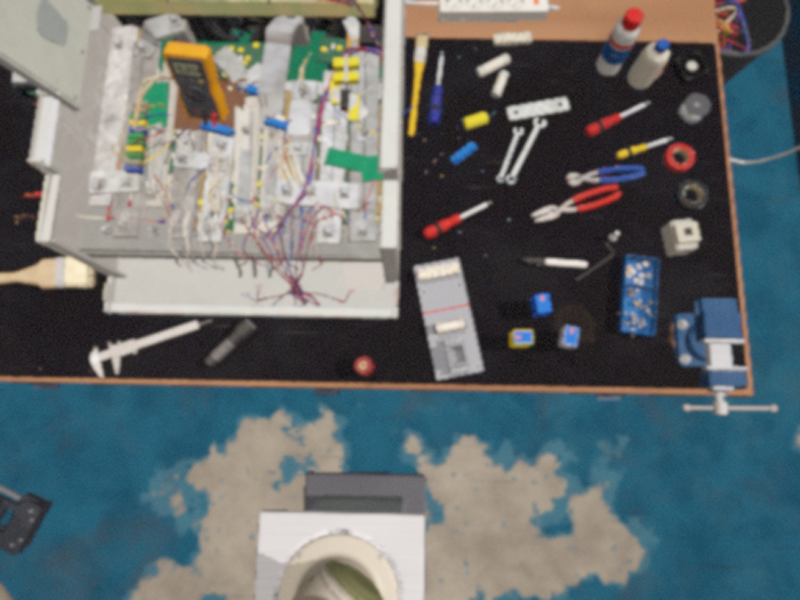

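The scene view shows three relay-like items: yellow (487,370), blue (525,355) and one with a clear/white housing (541,384), which matches the description. In the top view they are at (521,337), (541,303) and (569,336). The plate runs from its socket end at (458,360) to the strip at (437,268). I'll check the choice in one close crop.

```bash
python3 - <<'E'
from h import *
a=cv2.imread("pics/scene0.png")[185:265,235:365]; b=cv2.imread("pics/top0.png")[155:260,250:380]
A=cv2.resize(a,(650,400),interpolation=cv2.INTER_CUBIC)
A=cv2.resize(a,(487,300),interpolation=cv2.INTER_CUBIC)
B=cv2.resize(b,None,fx=600/130*.8,fy=600/130*.8,interpolation=cv2.INTER_CUBIC)
A=cv2.resize(a,None,fx=4.2,fy=4.2,interpolation=cv2.INTER_CUBIC)
# separate canvases side by side: scale scene 3x, top 3x
A=cv2.resize(a,None,fx=3,fy=3,interpolation=cv2.INTER_CUBIC);B=cv2.resize(b,None,fx=3,fy=3,interpolation=cv2.INTER_CUBIC)
c=np.zeros((320,790,3),np.uint8);c[:240,:390]=A;c[:315,400:790]=B
cv2.imwrite("pics/crop1.png",c)
for n in("scene","top"):
    d=np.load(n+".npz");K,r,t=d["K"],d["r"],d["t"];print(n,proj(K,r,t,[[.39,-.3,0],[.39,0,0],[.39,.2,0],[.398,-.1,0]]))
E
```

```text
scene [[278.27116109 262.09648522]
 [186.25641329 223.4746601 ]
 [135.3930278  202.12550872]
 [216.23640742 233.76058322]]
top [[316.70991161 249.62559408]
 [221.38857274 247.81938162]
 [158.04274096 246.61906244]
 [253.17913162 245.85280923]]
```

View pics/crop1.png

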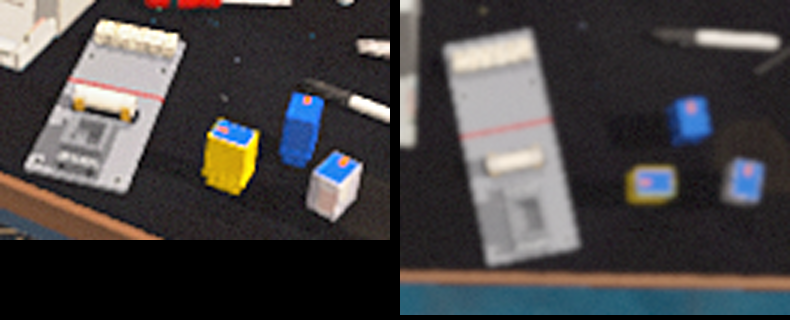

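The crop confirms it: the clear-housed relay with the blue label is at crop (743,180) in the top view and (335,185) in the scene view. The plate's socket recess is at (525,215). Next I'll fit the poses with silhouettes.

```bash
cat >> h.py <<'E'
from scipy.optimize import minimize
def box(x0,x1,y0,y1,z0,z1): return np.array([[x,y,z] for x in(x0,x1) for y in(y0,y1) for z in(z0,z1)],float)
def place(P,p,z=0):
    c,s=np.cos(p[2]),np.sin(p[2]); return np.c_[P[:,0]*c-P[:,1]*s+p[0],P[:,0]*s+P[:,1]*c+p[1],P[:,2]+z]
def render(shape,v,boxes,p,z=0,S=8):
    K,r,t=v; m=np.zeros((shape[0]*S,shape[1]*S),np.uint8)
    for b in boxes:
        q=(proj(K,r,t,place(b,p,z))-v_off(v))*S+S/2-.5
        cv2.fillConvexPoly(m,cv2.convexHull(np.round(q).astype(np.int32)),255)
    return cv2.resize(m,(shape[1],shape[0]),interpolation=cv2.INTER_AREA)/255.
OFF={}
def v_off(v): return OFF[id(v)]
def fit(views,boxes,p0,z=0,sc=(.01,.01,.15)):
    # views: list of (v, mask float crop, offset)
    for v,m,o in views: OFF[id(v)]=np.array(o,float)
    f=lambda p: sum(((render(m.shape,v,boxes,p,z)-m)**2).sum()/m.sum() for v,m,o in views)
    best=None
    for da in(-.3,0,.3):
        q=np.array(p0,float)+[0,0,da]
        for k in range(2):
            R=minimize(f,q,method="Nelder-Mead",options=dict(initial_simplex=np.array([q]+[q+np.eye(3)[i]*sc[i] for i in range(3)]),xatol=1e-4,fatol=1e-5)); q=R.x
        if best is None or R.fun<best.fun: best=R
    return best
PL=[box(-.12,.12,-.048,.048,0,.006),box(-.115,-.045,-.02,.02,.006,.03),box(.086,.108,-.042,.042,.006,.022)]
RL=[box(-.019,.019,-.014,.014,.013,.059),box(-.015,.015,-.011,.011,0.003,.013)]
E
cat > m1.py <<'E'
from h import *
V={}
for n in("scene","top"):
    d=np.load(n+".npz");V[n]=((d["K"],d["r"],d["t"]),cv2.imread(f"pics/{n}0.png"))
def mask(n,seed,th,rad):
    v,im=V[n]; g=im.max(2).astype(np.uint8)
    m=(g>th).astype(np.uint8); _,l,st,_=cv2.connectedComponentsWithStats(m,connectivity=4); k=l[seed[1],seed[0]]
    x,y,w,h,a=st[k]; o=(x-6,y-6); mm=(l==k)[y-6:y+h+6,x-6:x+w+6].astype(np.uint8)
    mm=cv2.morphologyEx(np.pad(mm,8),cv2.MORPH_CLOSE,np.ones((7,7)))[8:-8,8:-8]
    print(n,seed,st[k]); return v,mm.astype(float),o
uv={"plate":{"top":(288,190),"scene":(278,205)},"relay":{"top":(364,215),"scene":(345,248)}}
vt=V["top"][0]
p0=np.r_[unproj(*vt,(287,205),.006)[0,:2],-.2]; r0=np.r_[unproj(*vt,(364,214),.05)[0,:2],0]
for th in(80,100,120):
  for nm,bx,q in(("plate",PL,p0),("relay",RL,r0)):
    vs=[mask(n,uv[nm][n],th,0) for n in("scene","top")]
    for sub in(vs,vs[:1],vs[1:]):
        R=fit(sub,bx,q); print(nm,th,R.x.round(4),round(R.fun,4))
E
python3 m1.py
```

```text
scene (278, 205) [ 243  191   54   59 1835]
top (288, 190) [ 264  164   46   80 2433]
plate 80 [ 0.5366 -0.2017  0.212 ] 0.0821
plate 80 [ 0.5366 -0.2014  0.2154] 0.0142
plate 80 [ 0.5357 -0.2043  0.2166] 0.0653
scene (345, 248) [337 235  19  24 311]
top (364, 215) [357 207  15  16 188]
relay 80 [ 0.4962 -0.4408 -0.0892] 0.3179
relay 80 [ 0.5001 -0.4382 -0.1969] 0.1054
relay 80 [ 0.4971 -0.4438 -0.2024] 0.0408
scene (278, 205) [ 243  191   54   58 1760]
top (288, 190) [ 264  165   46   79 2348]
plate 100 [ 0.537  -0.2019  0.2137] 0.0521
plate 100 [ 0.5376 -0.2011  0.2135] 0.0097
plate 100 [ 0.5374 -0.2035  0.2171] 0.0328
scene (345, 248) [337 235  19  24 302]
top (364, 215) [358 208  14  15 166]
relay 100 [ 0.4964 -0.4409 -0.1142] 0.3493
relay 100 [ 0.4982 -0.439  -0.1702] 0.1239
relay 100 [ 0.4971 -0.4445 -0.2385] 0.0664
scene (278, 205) [ 243  191   54   58 1662]
top (288, 190) [ 265  165   45   78 2254]
plate 120 [ 0.5375 -0.2025  0.216 ] 0.0454
plate 120 [ 0.5383 -0.201   0.2138] 0.0129
plate 120 [ 0.5368 -0.2037  0.2151] 0.0125
scene (345, 248) [338 235  18  24 287]
top (364, 215) [359 208  12  14 141]
relay 120 [ 0.4972 -0.4406 -0.0752] 0.4627
relay 120 [ 0.5014 -0.4387 -0.1162] 0.1457
relay 120 [ 0.4972 -0.4442 -0.0599] 0.2007
```

Request:
drive_tool --targets '[[[1.65,-5.5,0,0,0,0.04,5],[1.65,-5.5,0,0,0,0.04,5],[1.65,-5.5,0,0,0,0.04,5],[1.65,-5.5,0,0,0,0.04,5],[1.65,-5.5,0,0,0,0.04,5],[1.65,-5.5,0,0,0,0.03,5],[1.65,-5.5,0,0,0,0.03,5],[1.8,-5.4,0,0,0,0,5]]]'

```text
time: 1.1
tool_pos: [0.3389, 0.0424, 0.2388]
tcp_rot: [0.071, 0.997, 0.0, 0.0]
force: [1.2, 0.2, 0.9]
width: 0.0498
gripper_force: 0.0
```

Request:
drive_tool --targets '[[[1.7,-5.5,0,0,0,0,5],[1.7,-5.5,0,0,0,0,5],[1.7,-5.5,0,0,0,0,5],[1.7,-5.5,0,0,0,0,5],[1.7,-5.5,0,0,0,0,5],[1.7,-5.5,0,0,0,0,5],[1.7,-5.5,0,0,0,0,5],[1.7,-5.5,0,0,0,0,5]]]'

```text
time: 2.1
tool_pos: [0.4751, -0.3976, 0.2383]
tcp_rot: [0.071, 0.997, 0.0, -0.0]
force: [0.5, -0.9, 1.1]
width: 0.0503
gripper_force: 0.0
```

Request:
drive_tool --targets '[[[0,0,0,0,0,0,5],[0,0,0,0,0,0,5]]]'

```text
time: 2.35
tool_pos: [0.4747, -0.3951, 0.2383]
tcp_rot: [0.071, 0.997, 0.0, -0.0]
force: [-0.6, -0.2, -0.4]
width: 0.0505
gripper_force: 0.0
```

Request:
drive_tool --targets '[[[2.3,-4.6,-3,0,0,0,5.4],[0,0,-5,0,0,0,5.4],[0,0,-5,0,0,0,5.4],[0,0,-2,0,0,0,5.4],[0,0,0,0,0,0,5.4]]]'

```text
time: 2.98
tool_pos: [0.4976, -0.4402, 0.0882]
tcp_rot: [0.07, 0.998, 0.001, -0.001]
force: [-0.1, 0.2, -0.7]
width: 0.0538
gripper_force: 0.0
```

```bash
python3 - <<'E'
from h import *
o=[]
for n,(u,v) in(("scene",(350,235)),("top",(364,205))):
    im,K,r,t,c=cam(n); cv2.imwrite(f"pics/{n}1.png",im); o.append(cv2.resize(im[v-50:v+50,u-65:u+65],(390*1,300),interpolation=cv2.INTER_CUBIC))
cv2.imwrite("pics/crop2.png",np.hstack(o)); print(ctrl.get_state()["tool_pos"])
E
```

```text
[ 0.49837326 -0.44152491  0.09061713]
```

View pics/crop2.png

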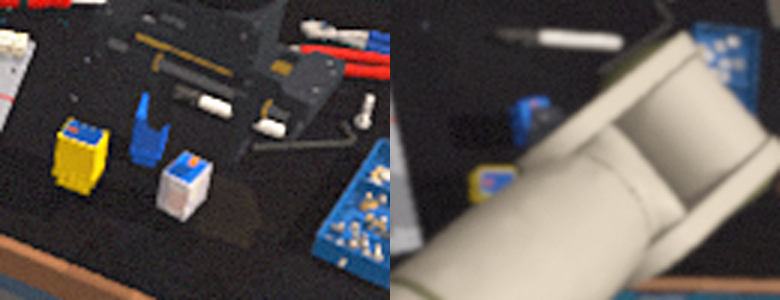

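```bash
python3 - <<'E'
from h import *
d=np.load("scene.npz");v=d["K"],d["r"],d["t"]
f=lambda P:((proj(*v,P)-[285,185])*3).round()
print(f([[.498,-.441,.09],[.498,-.441,.059],[.4975+.004,-.441+.027,.09],[.4975-.004,-.441-.027,.09],[.4975,-.441,.0]]))
E
```

```text
[[195. 137.]
 [190. 165.]
 [166. 124.]
 [225. 151.]
 [179. 216.]]
```

The relay's top is at crop (188,166), against (190,165) predicted for the fitted pose, and the fingers straddle it. I'll descend and grip.

Request:
drive_tool --targets '[[[0,0,-3,0,0,0,5.4],[0,0,-2.1,0,0,0,5.4],[0,0,-2,0,0,0,5.4],[0,0,0,0,0,0,5.4],[0,0,0,0,0,0,2],[0,0,0,0,0,0,2],[0,0,0,0,0,0,2],[0,0,0,0,0,0,2]]]'

```text
time: 4.08
tool_pos: [0.498, -0.442, 0.0184]
tcp_rot: [0.071, 0.997, -0.0, 0.0]
force: [-1.0, 1.7, 4.2]
width: 0.0282
gripper_force: 29.9
```

Request:
drive_tool --targets '[[[0,0,0,0,0,0,2],[0,0,0,0,0,0,2],[0,0,0,0,0,0,2]]]'

```text
time: 4.45
tool_pos: [0.4981, -0.4419, 0.0184]
tcp_rot: [0.071, 0.997, -0.0, 0.0]
force: [-0.2, 2.5, 6.4]
width: 0.0275
gripper_force: 29.9
```

Request:
drive_tool --targets '[[[0,0,3,0,0,0,2],[0,0,6,0,0,0,2],[0,3.2,0,0,0,0.056,2],[-0.9,5,0,0,0,0.1,2],[-1,5,0,0,0,0.1,2],[-1,5,0,0,0,0.1,2],[-1,4,-1,0,0,0,2],[0,0,-2,0,0,0,2]]]'

```text
time: 5.45
tool_pos: [0.4585, -0.2176, 0.0779]
tcp_rot: [-0.108, 0.994, -0.0, 0.0]
force: [0.2, -0.5, -1.3]
width: 0.0276
gripper_force: 29.9
```

Request:
drive_tool --targets '[[[0,0,-1,0,0,0,2],[0,0,0,0,0,0,2],[0,0,0,0,0,0,2]]]'

```text
time: 5.82
tool_pos: [0.4591, -0.2203, 0.0681]
tcp_rot: [-0.107, 0.994, -0.0, 0.0]
force: [-1.4, 0.2, -1.1]
width: 0.028
gripper_force: 29.9
```

```bash
python3 - <<'E'
from h import *
s=ctrl.get_state();print(s["tool_pos"],s["tcp_rot"],s["force"],s["width"])
im,K,r,t,c=cam("scene"); cv2.imwrite("pics/scene2.png",im)
im=im[175:255,225:325]; S=7
o=cv2.resize(im,None,fx=S,fy=S,interpolation=cv2.INTER_CUBIC)
def dr(bs,p,z,col):
    for b in bs:
        q=((proj(K,r,t,place(b,p,z))-[225,175]+.5)*S-.5).round().astype(int)
        for i in range(8):
            for j in range(i):
                if bin(i^j).count("1")==1: cv2.line(o,tuple(map(int,q[i])),tuple(map(int,q[j])),col,1)
x=s["tool_pos"]; q=s["tcp_rot"]; yaw=-2*np.arctan2(q[0],q[1])
dr(PL,(.537,-.2022,.214),0,(0,255,0)); dr(RL[:1],(x[0],x[1],yaw),x[2]-.0184,(0,255,255)); print(yaw)
cv2.imwrite("pics/crop3.png",o)
E
```

```text
[ 0.45907262 -0.22033924  0.06811513] [-1.06645715e-01  9.94297013e-01 -2.68525110e-04  2.61236861e-04] [-1.36185575  0.20918652 -1.07428223] 0.028005117941296863
0.21369783415884774
```

View pics/crop3.png

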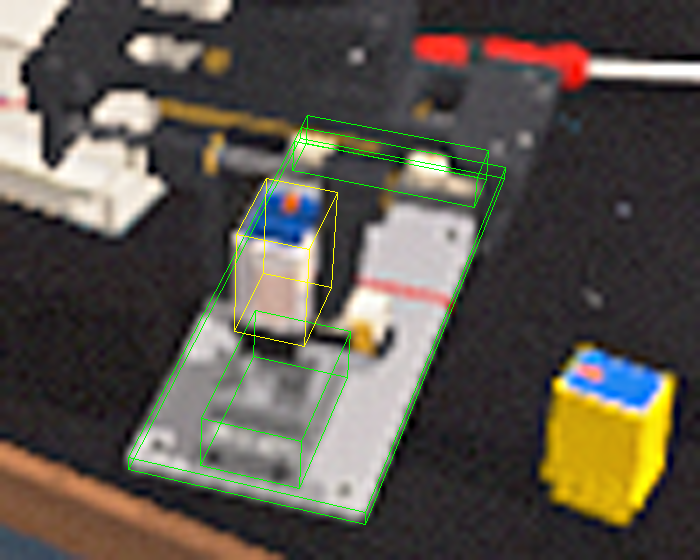

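The overlay shows the plate model aligned, with the relay housing near its predicted box at (270,260) and the socket at (275,400). I'll measure the in-hand offset from the blue label.

```bash
python3 - <<'E'
from h import *
def lab(im,c,rad):
    w=np.zeros(im.shape[:2]); h=cv2.cvtColor(im,cv2.COLOR_BGR2HSV).astype(int)
    m=((abs(h[:,:,0]-108)<18)|((h[:,:,0]<18)))&(h[:,:,1]>100)&(h[:,:,2]>90)
    yy,xx=np.mgrid[:m.shape[0],:m.shape[1]]; m&=(abs(xx-c[0])<rad)&(abs(yy-c[1])<rad)
    return np.array([[xx[m].mean(),yy[m].mean()]]),m.sum()
ds=np.load("scene.npz");vs=ds["K"],ds["r"],ds["t"];dt=np.load("top.npz");vt=dt["K"],dt["r"],dt["t"]
for f,v,c,z in(("scene0",vs,(347,240),.059),("scene1",vs,(347,240),.059),("top0",vt,(364,213),.059),("scene2",vs,(266,205),.1087)):
    uv,n=lab(cv2.imread(f"pics/{f}.png"),c,11); print(f,uv,n,unproj(*v,uv,z)[0])
# edge fit in scene2: match rendered housing by z offset too
E
```

```text
scene0 [[344.59047619 238.55238095]] 105 [ 0.49858464 -0.4312183   0.059     ]
scene1 [[344.66990291 238.51456311]] 103 [ 0.49883098 -0.43134396  0.059     ]
top0 [[365.66666667 215.08974359]] 78 [ 0.49393258 -0.44199153  0.059     ]
scene2 [[264.94230769 205.76923077]] 52 [ 0.45523242 -0.22052505  0.1087    ]
```

Request:
drive_tool --targets '[[[0,0,-1.2,0,0,0,2],[0,0,-0.5,0,0,0,2],[0,0,-0.3,0,0,0,2],[0,0,-0.2,0,0,0,2],[0,0,0,0,0,0,2]]]'

```text
time: 6.5
tool_pos: [0.4589, -0.2198, 0.0461]
tcp_rot: [-0.107, 0.994, -0.0, 0.0]
force: [-0.8, 1.0, 3.9]
width: 0.0277
gripper_force: 29.9
```

Request:
drive_tool --targets '[[[0,0,-0.2,0,0,0,2],[0,0,-0.1,0,0,0,2],[0,0,0,0,0,0,2]]]'

```text
time: 6.88
tool_pos: [0.46, -0.2198, 0.0444]
tcp_rot: [-0.107, 0.994, -0.001, 0.001]
force: [1.4, 7.0, 15.6]
width: 0.0278
gripper_force: 30.0
```

Request:
drive_tool --targets '[[[0,0,0.2,0,0,0,2],[0,0.1,0,0,0,0,2],[0,0,0,0,0,0,2]]]'

```text
time: 7.25
tool_pos: [0.4592, -0.2193, 0.0451]
tcp_rot: [-0.107, 0.994, -0.001, 0.001]
force: [2.6, -1.7, 3.8]
width: 0.0278
gripper_force: 30.0
```

Request:
drive_tool --targets '[[[0,0,-0.2,0,0,0,2],[0,0,-0.1,0,0,0,2],[0,0,0,0,0,0,2]]]'

```text
time: 7.62
tool_pos: [0.4604, -0.2192, 0.0435]
tcp_rot: [-0.107, 0.994, -0.001, 0.002]
force: [2.9, 3.4, 17.7]
width: 0.0277
gripper_force: 30.0
```

Request:
drive_tool --targets '[[[0.1,0.05,0,0,0,0,2],[0,0,-0.1,0,0,0,2],[0,0,-0.1,0,0,0,2],[0,0,0,0,0,0,2]]]'

```text
time: 8.12
tool_pos: [0.4617, -0.2189, 0.0419]
tcp_rot: [-0.107, 0.994, -0.001, 0.002]
force: [3.3, 4.5, 20.9]
width: 0.0278
gripper_force: 30.0
```

```bash
python3 - <<'E'
from h import *
s=ctrl.get_state();print(s["tool_pos"],s["tcp_rot"],s["force"],s["ft_torque"],s["width"])
im,K,r,t,c=cam("scene"); cv2.imwrite("pics/scene3.png",im)
im=im[185:255,235:300]; S=8
o=cv2.resize(im,None,fx=S,fy=S,interpolation=cv2.INTER_CUBIC)
def dr(bs,p,z,col):
    for b in bs:
        q=((proj(K,r,t,place(b,p,z))-[235,185]+.5)*S-.5).round().astype(int)
        for i in range(8):
            for j in range(i):
                if bin(i^j).count("1")==1: cv2.line(o,tuple(map(int,q[i])),tuple(map(int,q[j])),col,1)
x=s["tool_pos"]; q=s["tcp_rot"]; yaw=-2*np.arctan2(q[0],q[1])
dr(PL[:2],(.5372,-.202,.214),0,(0,255,0)); dr(RL[:1],(x[0],x[1],yaw),x[2]-.0184,(0,255,255)); print(yaw)
cv2.imwrite("pics/crop4.png",np.hstack([o[:,:390] if 0 else o]))
E
```

```text
[ 0.46165747 -0.21892585  0.04185218] [-0.10670068  0.99428773 -0.00138796  0.00222552] [ 3.34923506  4.47922726 20.91375129] [ 0.63030208 -0.26945488 -0.04154432] 0.027836830095214222
0.21380912648153844
```

View pics/crop4.png

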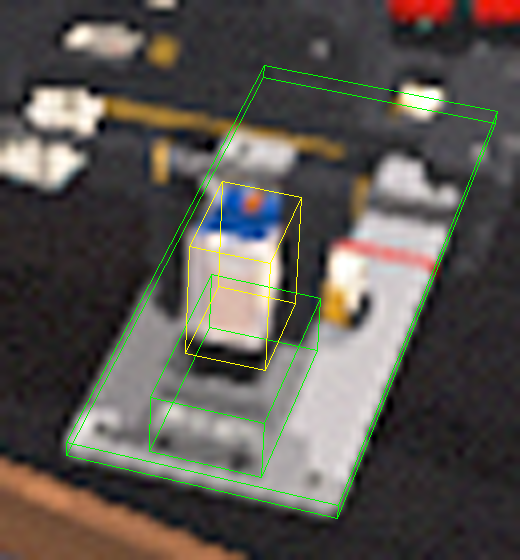

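The crop shows the relay's visible lower edge at about (230,345), above the model's (225,360). I'll compare against the standing relay to tell model bias from a slip.

```bash
python3 - <<'E'
from h import *
d=np.load("scene.npz");K,r,t=d["K"],d["r"],d["t"]
def panel(f,u,v,p,z,S=10,w=26,h=40):
    im=cv2.imread(f"pics/{f}.png")[v:v+h,u:u+w]; o=cv2.resize(im,None,fx=S,fy=S,interpolation=cv2.INTER_CUBIC)
    for b in RL[:1]:
        q=((proj(K,r,t,place(b,p,z))-[u,v]+.5)*S-.5).round().astype(int)
        for i in range(8):
            for j in range(i):
                if bin(i^j).count("1")==1: cv2.line(o,tuple(map(int,q[i])),tuple(map(int,q[j])),(0,255,255),1)
    return o
c=np.hstack([panel("scene1",334,229,(.498,-.442,-.142),0),panel("scene2",252,194,(.4591,-.2203,.2137),.0497),panel("scene3",252,200,(.4617,-.2189,.2138),.0235)])
cv2.imwrite("pics/crop5.png",c)
E
```

```text
(no output)
```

View pics/crop5.png

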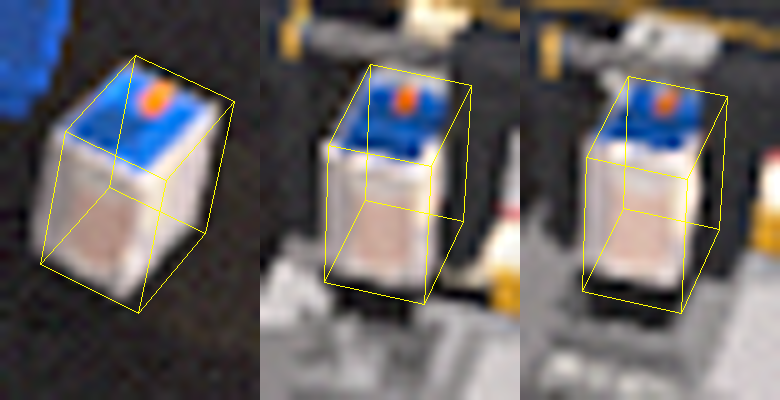

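The panels show that the model's bottom edge is biased the same way on the bench. Between panels 2 and 3 the housing rose about 1.5 px, so the relay slid about 3–4 mm up in the grip and its plug is still mostly out. I need a better socket position from the original images.

```bash
python3 - <<'E'
from h import *
def panel(n,u,v,p,S,w,h):
    d=np.load(n+".npz");K,r,t=d["K"],d["r"],d["t"]
    im=cv2.imread(f"pics/{n}0.png")[v:v+h,u:u+w]; o=cv2.resize(im,None,fx=S,fy=S,interpolation=cv2.INTER_CUBIC)
    o=cv2.convertScaleAbs(o,alpha=1.3)
    for a,z in((((-.0965,-.0635),(-.0125,.0125)),.03),(((-.115,-.045),(-.02,.02)),.03),(((-.12,.12),(-.048,.048)),.006)):
        P=np.array([[a[0][i],a[1][j],z] for i,j in((0,0),(0,1),(1,1),(1,0))])
        q=((proj(K,r,t,place(P,p))-[u,v]+.5)*S-.5).round().astype(int)
        cv2.polylines(o,[q.reshape(-1,1,2)],True,(0,255,0),1)
    return o
a=panel("scene",242,216,(.5377,-.2012,.2138),12,33,38); b=panel("top",270,206,(.5370,-.2037,.2155),10,40,45)
c=np.zeros((460,800,3),np.uint8);c[:a.shape[0],:a.shape[1]]=a;c[:b.shape[0],400:]=b
cv2.imwrite("pics/crop6.png",c)
E
```

```text
(no output)
```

View pics/crop6.png

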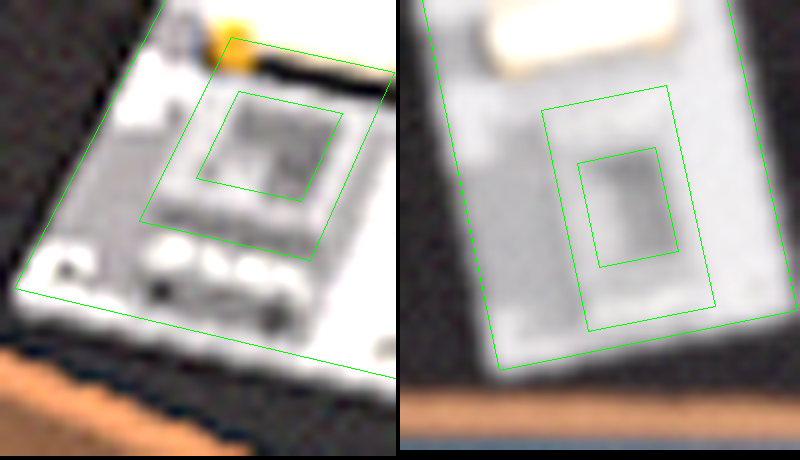

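The overlays match the recess in both views: scene centre (268,148) and top centre (628,208). By the scene camera, where the in-hand relay shows no bias, the mouth is at about (0.459, -0.218). I'll unload, shift and retry.

Request:
drive_tool --targets '[[[0,0,0.5,0,0,0,2],[-0.1,0.07,0,0,0,0,2],[0,0,0,0,0,0,2],[0,0,0,0,0,0,2]]]'

```text
time: 8.68
tool_pos: [0.4586, -0.2175, 0.0445]
tcp_rot: [-0.107, 0.994, 0.0, -0.0]
force: [-0.4, -0.4, 1.9]
width: 0.0279
gripper_force: 30.0
```

Request:
drive_tool --targets '[[[0,0,-0.2,0,0,0,2],[0,0,-0.1,0,0,0,2],[0,0,0,0,0,0,2]]]'

```text
time: 9.05
tool_pos: [0.4596, -0.2175, 0.0431]
tcp_rot: [-0.107, 0.994, -0.0, 0.001]
force: [0.5, 6.5, 18.0]
width: 0.0274
gripper_force: 30.0
```

Request:
drive_tool --targets '[[[0,0.08,0,0,0,0,2],[0,0,0,0,0,0,2]]]'

```text
time: 9.3
tool_pos: [0.4596, -0.2173, 0.0432]
tcp_rot: [-0.107, 0.994, -0.001, 0.001]
force: [-0.7, 2.2, 16.8]
width: 0.0273
gripper_force: 30.0
```

Request:
drive_tool --targets '[[[0,0.08,0,0,0,0,2],[0,0,0,0,0,0,2]]]'

```text
time: 9.55
tool_pos: [0.4596, -0.2172, 0.0432]
tcp_rot: [-0.107, 0.994, -0.002, 0.001]
force: [-0.5, -1.3, 15.6]
width: 0.0279
gripper_force: 30.0
```

Request:
drive_tool --targets '[[[-0.1,0,0,0,0,0,2],[0,0,0,0,0,0,2]]]'

```text
time: 9.8
tool_pos: [0.4594, -0.2172, 0.0434]
tcp_rot: [-0.107, 0.994, -0.002, 0.002]
force: [3.7, -1.3, 13.4]
width: 0.0276
gripper_force: 30.0
```

Request:
drive_tool --targets '[[[0.05,-0.04,-0.2,0,0,0,2],[0,0,-0.2,0,0,0,2],[0,0,0,0,0,0,2]]]'

```text
time: 10.18
tool_pos: [0.4608, -0.2171, 0.0403]
tcp_rot: [-0.107, 0.994, -0.002, 0.003]
force: [5.2, 6.3, 24.6]
width: 0.0278
gripper_force: 30.0
```

```bash
python3 - <<'E'
from h import *
s=ctrl.get_state();x=s["tool_pos"];print(x,s["force"],s["ft_torque"])
d=np.load("scene.npz");K,r,t=d["K"],d["r"],d["t"]
im=cam("scene")[0];cv2.imwrite("pics/scene4.png",im)
g=im.astype(int)
# vertical profile along front-face centre columns, compare with earlier images
for f in("scene2","scene3","scene4"):
    a=cv2.imread(f"pics/{f}.png")[200:245,262:267].mean(1).round().astype(int)
    print(f,[tuple(map(int,q)) for q in a[::1,[0,2]]])
E
```

```text
[ 0.46084839 -0.21714142  0.04033746] [ 5.21111519  6.32598713 24.57183691] [ 1.04136318 -0.53923445 -0.07727084]
scene2 [(99, 108), (173, 154), (180, 136), (141, 94), (119, 91), (134, 51), (173, 22), (172, 27), (136, 9), (187, 125), (216, 207), (187, 204), (181, 197), (177, 203), (161, 203), (156, 202), (156, 201), (155, 201), (155, 201), (156, 204), (173, 209), (163, 183), (89, 96), (26, 25), (27, 28), (27, 30), (75, 75), (107, 109), (123, 127), (125, 127), (129, 132), (141, 143), (142, 144), (143, 145), (125, 127), (110, 113), (106, 108), (147, 153), (180, 188), (165, 172), (131, 136), (105, 109), (87, 88), (109, 112), (158, 162)]
scene3 [(45, 107), (95, 159), (159, 174), (175, 181), (170, 178), (143, 150), (115, 121), (111, 124), (165, 123), (179, 111), (140, 96), (130, 54), (150, 15), (155, 9), (192, 123), (216, 213), (199, 217), (194, 210), (200, 217), (185, 220), (169, 218), (171, 217), (174, 219), (172, 217), (172, 216), (174, 221), (194, 229), (179, 202), (91, 96), (24, 26), (32, 32), (29, 26), (61, 62), (127, 129), (133, 135), (110, 111), (107, 108), (147, 153), (182, 190), (166, 173), (133, 137), (108, 111), (86, 90), (110, 111), (159, 163)]
scene4 [(54, 61), (46, 124), (145, 178), (179, 189), (187, 194), (174, 182), (125, 132), (115, 124), (124, 100), (123, 96), (144, 82), (139, 27), (142, 15), (193, 126), (214, 214), (203, 221), (201, 216), (211, 223), (195, 225), (179, 225), (185, 227), (185, 227), (185, 228), (184, 226), (183, 223), (190, 227), (205, 231), (151, 165), (27, 27), (32, 33), (34, 37), (39, 42), (61, 63), (123, 124), (139, 142), (115, 118), (110, 111), (140, 146), (167, 176), (175, 183), (153, 158), (116, 118), (93, 97), (96, 99), (145, 147)]
```

Request:
drive_tool --targets '[[[0,0,0.8,0,0,0,2],[0,-0.05,0.4,0,0,0,2],[0,0,0,0,0,0,2],[0,0,0,0,0,0,2]]]'

```text
time: 10.72
tool_pos: [0.458, -0.2168, 0.0493]
tcp_rot: [-0.107, 0.994, 0.0, -0.0]
force: [0.4, 0.3, -1.9]
width: 0.0275
gripper_force: 30.0
```

```bash
cat > m2.py <<'E'
from h import *
s=ctrl.get_state();x=np.array(s["tool_pos"]);print("tcp",x,s["force"])
v=cam("scene");im=v[0];K,r,t=v[1:4];cv2.imwrite("pics/scene5.png",im)
v2=cam("top");cv2.imwrite("pics/top5.png",v2[0])
def sub(T,I):
    S=6;f=lambda a:cv2.GaussianBlur(cv2.resize(a,None,fx=S,fy=S,interpolation=cv2.INTER_CUBIC),(0,0),3)
    R=cv2.matchTemplate(f(I),f(T),cv2.TM_CCOEFF_NORMED);_,b,_,l=cv2.minMaxLoc(R);return np.array(l)/S,b
A=cv2.imread("pics/scene2.png")
for nm,(u,w,y,h) in dict(whole=(259,11,203,19),top=(259,12,200,10),face=(259,10,211,12)).items():
    o=np.array([u-8,y-12]);l,b=sub(A[y:y+h,u:u+w],im[o[1]:y+h+16,o[0]:u+w+8])
    print(nm,"img shift",(l+o-[u,y]).round(2),b.round(3))
a=np.array([.45907,-.22034,.0681]);f=lambda p:proj(K,r,t,[[p[0],p[1],p[2]+.02]])[0]
print("expected",f(x)-f(a),"per mm x,y,z",[(f(a+np.eye(3)[i]*.001)-f(a)).round(3) for i in range(3)])
# plate shift: socket front region vs scene0
B=cv2.imread("pics/scene0.png")
for nm,(u,w,y,h) in dict(corner=(243,40,234,18),right=(272,16,216,30)).items():
    l,b=sub(B[y:y+h,u:u+w],im[y-5:y+h+5,u-5:u+w+5]);print(nm,(l-5).round(2),b.round(3))
E
python3 m2.py
```

```text
tcp [ 0.45800875 -0.21676087  0.04927133] [ 0.41602032  0.30005758 -1.91569104]Traceback (most recent call last):
  File "m2.py", line 11, in <module>
    print(nm,"img shift",(l+o-[u,y]).round(2),b.round(3))
                                              ^^^^^^^
AttributeError: 'float' object has no attribute 'round'
```

```bash
sed -i 's/b\.round(3)/round(b,3)/' m2.py; python3 m2.py
```

```text
tcp [ 0.45811007 -0.21680704  0.04936808] [-0.34686902 -0.03126972 -0.82072014]
whole img shift [-1.33  2.5 ] 0.83
top img shift [-0.5   1.83] 0.562
face img shift [-1.67  3.17] 0.926
expected [-1.55603683  5.28950074] per mm x,y,z [array([ 0.181, -0.195]), array([-0.328, -0.12 ]), array([ 0.013, -0.298])]
corner [-0.5   0.17] 0.981
right [0.   0.17] 0.887
```

Torque analysis puts the contact at the plug's -x edge (rx about -15 mm, ry slightly negative), and the lateral forces push +x and +y. I'll shift +x and try again.

Request:
drive_tool --targets '[[[0.3,0.03,0,0,0,0,2],[0,0,-0.5,0,0,0,2],[0,0,-0.3,0,0,0,2],[0,0,-0.1,0,0,0,2],[0,0,0,0,0,0,2]]]'

```text
time: 11.55
tool_pos: [0.4613, -0.2166, 0.0408]
tcp_rot: [-0.107, 0.994, 0.0, 0.0]
force: [0.4, 1.0, -0.2]
width: 0.0279
gripper_force: 30.0
```

Request:
drive_tool --targets '[[[0,0,-0.2,0,0,0,2],[0,0,0,0,0,0,2]]]'

```text
time: 11.8
tool_pos: [0.4618, -0.2167, 0.04]
tcp_rot: [-0.107, 0.994, -0.0, 0.001]
force: [-1.9, 4.5, 14.3]
width: 0.0277
gripper_force: 30.0
```

```bash
cat > ft.py <<'E'
from h import *
s=ctrl.get_state();F=s["force"];T=s["ft_torque"];L=.174
print(s["tool_pos"],F,T,"ry",(T[0]-L*F[1])/F[2],"rx",-(T[1]+L*F[0])/F[2])
E
python3 ft.py
```

```text
[ 0.46177529 -0.2167211   0.03996088] [-1.88548879  4.48760933 14.2593003 ] [ 0.62999677  0.7320346  -0.08656858] ry -0.010578867928356486 rx -0.02832954926459662
```

Request:
drive_tool --targets '[[[0,0,0.25,0,0,0,2],[0,0.15,0,0,0,0,2],[0,0,-0.15,0,0,0,2],[0,0,-0.15,0,0,0,2],[0,0,0,0,0,0,2]]]'

```text
time: 12.42
tool_pos: [0.462, -0.2155, 0.0395]
tcp_rot: [-0.107, 0.994, -0.001, 0.001]
force: [-2.5, 1.4, 15.7]
width: 0.0278
gripper_force: 30.0
```

```bash
python3 ft.py
```

```text
[ 0.46197264 -0.21553261  0.03953404] [-2.51839148  1.39649031 15.66119364] [ 0.22802209  0.75337829 -0.01349177] ry -0.0009556887236905495 rx -0.020124786188544685
```

Request:
drive_tool --targets '[[[0,0,0.25,0,0,0,2],[0.2,0,0,0,0,0,2],[0,0,-0.15,0,0,0,2],[0,0,-0.15,0,0,0,2],[0,0,0,0,0,0,2]]]'

```text
time: 13.05
tool_pos: [0.4634, -0.215, 0.0374]
tcp_rot: [-0.107, 0.994, 0.0, 0.0]
force: [2.1, 0.1, -2.6]
width: 0.0277
gripper_force: 30.0
```

```bash
python3 ft.py
```

```text
[ 0.46338572 -0.21497892  0.0374285 ] [ 2.10399325  0.07403528 -2.61395479] [ 0.0573723  -0.34897967 -0.07182134] ry -0.01702024775370689 rx 0.006547610023872122
```

It dropped in, and there is no resistance now. Continuing down.

Request:
drive_tool --targets '[[[0,0,-0.2,0,0,0,2],[0,0,-0.2,0,0,0,2],[0,0,0,0,0,0,2]]]'

```text
time: 13.42
tool_pos: [0.4635, -0.2151, 0.0355]
tcp_rot: [-0.107, 0.994, -0.0, 0.0]
force: [-6.6, 4.2, 22.0]
width: 0.0278
gripper_force: 30.0
```

```bash
python3 ft.py
```

```text
[ 0.46352139 -0.2151447   0.03549194] [-6.61821943  4.19684104 21.99361668] [0.89243862 0.81746668 0.07809217] ry 0.007374334039325952 rx 0.015190930392516035
```

Request:
drive_tool --targets '[[[-0.1,0.05,0.1,0,0,0,2],[0,0,-0.1,0,0,0,2],[0,0,-0.1,0,0,0,2],[0,0,0,0,0,0,2]]]'

```text
time: 13.92
tool_pos: [0.4634, -0.2151, 0.0354]
tcp_rot: [-0.107, 0.994, -0.001, 0.001]
force: [-5.0, 5.3, 28.9]
width: 0.0278
gripper_force: 30.0
```

```bash
python3 ft.py; python3 m2.py
```

```text
[ 0.4633552  -0.21509258  0.03535551] [-4.95263787  5.34373448 28.90052644] [1.01578321 0.54810634 0.07533815] ry 0.0029748041246494285 rx 0.010852835092561089
tcp [ 0.4633552  -0.21509258  0.03535551] [-4.95263787  5.34373448 28.90052644]
whole img shift [-1.17  5.  ] 0.811
top img shift [-0.67  4.5 ] 0.53
face img shift [-1.5   5.83] 0.918
expected [-1.33474388  8.11067685] per mm x,y,z [array([ 0.181, -0.195]), array([-0.328, -0.12 ]), array([ 0.013, -0.298])]
corner [-0.83  0.  ] 0.975
right [-0.17  0.17] 0.849
```

```bash
python3 - <<'E'
from h import *
im=cv2.imread("pics/scene5.png")[195:250,238:300]; 
o=cv2.resize(im,None,fx=9,fy=9,interpolation=cv2.INTER_CUBIC)
t=cv2.imread("pics/top5.png")[200:250,270:316]
c=np.zeros((500,800,3),np.uint8);c[:495,:558]=o;c[:250,565:795]=cv2.resize(t,None,fx=5,fy=5)
cv2.imwrite("pics/crop7.png",c)
E
```

```text
(no output)
```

View pics/crop7.png

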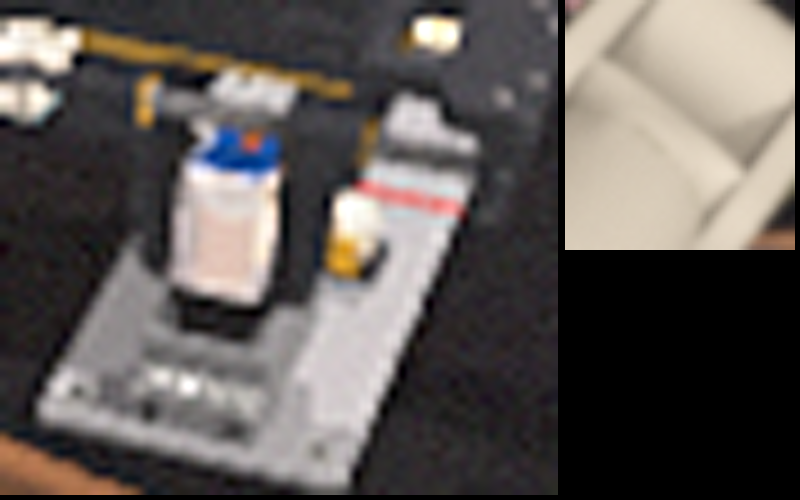

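The crop shows the relay pitched in the grip. The label is foreshortened at (235,150), so the top leans away by roughly 0.12 rad, and the plug's foot is in the recess at (210,310). I'll rotate the tool about the closing axis to level the relay, then press.

Request:
drive_tool --targets '[[[0,0,0.15,0,0,0,2],[-0.1,0,0,0.012,-0.06,0,2],[-0.1,0,0,0.012,-0.06,0,2],[0,0,0,0,0,0,2]]]'

```text
time: 14.52
tool_pos: [0.4603, -0.215, 0.0345]
tcp_rot: [-0.106, 0.992, 0.005, 0.061]
force: [3.0, -0.4, 1.2]
width: 0.028
gripper_force: 30.0
```

```bash
python3 ft.py
```

```text
[ 0.46029212 -0.21500338  0.03445987] [ 3.00179953 -0.36557282  1.23137551] [-0.005382   -0.43986867 -0.05100258] ry 0.047286687294212384 rx -0.06695313385614816
```

Request:
drive_tool --targets '[[[0.03,0,-0.15,0,0,0,2],[0.02,0,-0.15,0,0,0,2],[0,0,0,0,0,0,2]]]'

```text
time: 14.9
tool_pos: [0.4607, -0.215, 0.0333]
tcp_rot: [-0.107, 0.992, 0.005, 0.06]
force: [-15.9, 2.1, 33.6]
width: 0.0277
gripper_force: 30.0
```

```bash
python3 ft.py
```

```text
[ 0.46073045 -0.21503984  0.03334747] [-15.89226469   2.05550686  33.55915678] [0.68587858 1.52916716 0.11788461] ry 0.009780352496828796 rx 0.036833073635744396
```

Request:
drive_tool --targets '[[[-0.15,0,0.15,0,0,0,2],[-0.1,0,0,0,0,0,2],[0,0,-0.15,0,0,0,2],[0,0,0,0,0,0,2]]]'

```text
time: 15.4
tool_pos: [0.4598, -0.2151, 0.0333]
tcp_rot: [-0.107, 0.992, 0.004, 0.062]
force: [-1.8, 4.1, 24.8]
width: 0.0281
gripper_force: 30.0
```

```bash
python3 ft.py; python3 m2.py
```

```text
[ 0.45976099 -0.21513059  0.0332971 ] [-1.83352017  4.08940539 24.80240183] [ 0.95848004 -0.5198908   0.07410096] ry 0.009955628448248334 rx 0.033824276841209505
tcp [ 0.45976099 -0.21513059  0.0332971 ] [-1.83352017  4.08940539 24.80240183]
whole img shift [-2.5  8. ] 0.826
top img shift [-2.67  7.67] 0.635
face img shift [-2.5  8. ] 0.953
expected [-1.98696413  9.41242216] per mm x,y,z [array([ 0.181, -0.195]), array([-0.328, -0.12 ]), array([ 0.013, -0.298])]
corner [-1.17  0.5 ] 0.962
right [-0.83  1.17] 0.806
```

The relay is now upright and deeper, but the fingers are low on it. I'll release it and push it home from the top with closed fingers.

Request:
drive_tool --targets '[[[0,0,0.12,0,0,0,2],[0,0,0,0,0,0,5.5],[0,0,0,0,0,0,5.5],[0,0,0,0,0,0,5.5],[0,0,0,0,0,0,5.5]]]'

```text
time: 16.12
tool_pos: [0.4581, -0.2145, 0.0322]
tcp_rot: [-0.107, 0.992, 0.006, 0.061]
force: [0.3, -0.4, 0.9]
width: 0.0549
gripper_force: 0.0
```

```bash
python3 ft.py; python3 m2.py
```

```text
[ 0.45813876 -0.21452073  0.03216445] [ 0.33006013 -0.44357389  0.90882295] [0.03297135 0.10395284 0.00021314] ry 0.12120425394577905 rx -0.17757397125113666
tcp [ 0.45813876 -0.21452073  0.03216445] [ 0.33006013 -0.44357389  0.90882295]
whole img shift [-2.33  9.67] 0.826
top img shift [-3.17  8.  ] 0.596
face img shift [-2.5  9.5] 0.919
expected [-2.48532654  9.98349721] per mm x,y,z [array([ 0.181, -0.195]), array([-0.328, -0.12 ]), array([ 0.013, -0.298])]
corner [-1.17  0.67] 0.949
right [-1.17  1.67] 0.659
```

Request:
drive_tool --targets '[[[0,0,4,0,0,0,5.5],[0,0,5,0,0,0,5.5],[0,0,1,-0.012,0.06,0,5],[0,0,0,-0.012,0.06,0,2],[0,0,0,0,0,0,0],[0,0,0,0,0,0,0]]]'

```text
time: 16.98
tool_pos: [0.4581, -0.2145, 0.1321]
tcp_rot: [-0.107, 0.994, 0.0, 0.0]
force: [0.8, -0.3, -0.2]
width: 0.0222
gripper_force: 0.0
```

```bash
python3 m2.py; python3 - <<'E'
from h import *
# refit plate pose (scene) by mean colour mask using previous segmentation limited to lower/right outline; relay label position
im=cv2.imread("pics/scene5.png");d=np.load("scene.npz");K,r,t=d["K"],d["r"],d["t"]
o=cv2.resize(im[185:260,230:330],(800,600),interpolation=cv2.INTER_CUBIC)
p=(.534,-.2005,.214)
for bs,q,z in((PL,p,0),(RL[:1],(p[0]-.0782,p[1]-.017,.214),.017)):
    for b in bs:
        k=((proj(K,r,t,place(b,q,z))-[230,185]+.5)*8-.5).round().astype(int)
        for i in range(8):
            for j in range(i):
                if bin(i^j).count("1")==1: cv2.line(o,tuple(map(int,k[i])),tuple(map(int,k[j])),(0,255,0),1)
cv2.imwrite("pics/crop8.png",o)
E
```

```text
tcp [ 0.4581009  -0.21445696  0.13208485] [ 0.83290647 -0.32363592 -0.19177365]
whole img shift [-2.5   9.67] 0.742
top img shift [-2.83  9.67] 0.682
face img shift [-2.33  9.5 ] 0.911
expected [ -1.33651038 -20.26237196] per mm x,y,z [array([ 0.181, -0.195]), array([-0.328, -0.12 ]), array([ 0.013, -0.298])]
corner [-1.17  0.5 ] 0.97
right [-1.    0.67] 0.993
```

View pics/crop8.png

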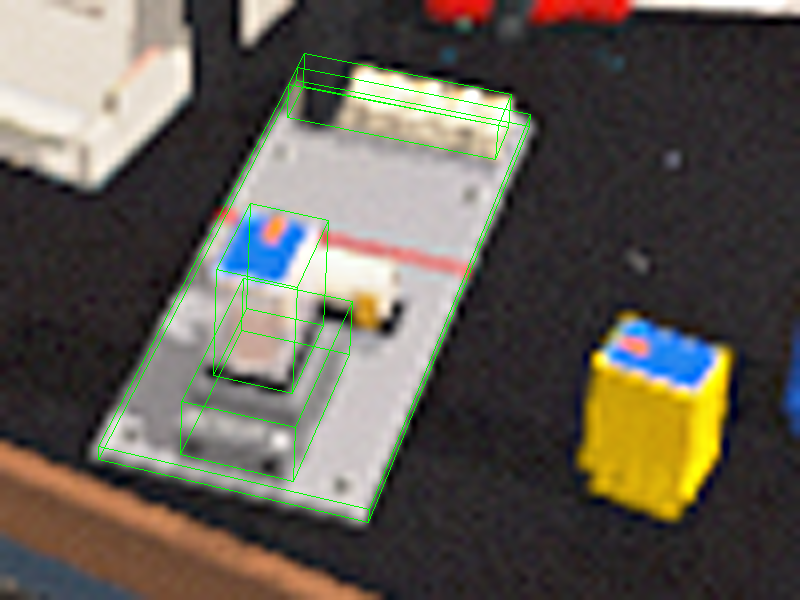

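The picture shows the relay standing in the socket, top at (262,245) and slightly leaning left. The socket's dark plug edge is at (250,380), so it's nearly home. The plate outline matches pose (0.534, -0.2005, 0.214). I'll press from the top.

Request:
drive_tool --targets '[[[-0.25,-0.15,-2,0,0,0,0],[0,0,-1.5,0,0,0,0],[0,0,-0.8,0,0,0,0],[0,0,-0.3,0,0,0,0],[0,0,0,0,0,0,0]]]'

```text
time: 17.7
tool_pos: [0.456, -0.2162, 0.0866]
tcp_rot: [-0.107, 0.994, -0.0, 0.0]
force: [-0.2, 0.1, -0.5]
width: 0.0005
gripper_force: 0.0
```

Request:
drive_tool --targets '[[[0,0,-0.3,0,0,0,0],[0,0,-0.2,0,0,0,0],[0,0,0,0,0,0,0]]]'

```text
time: 18.08
tool_pos: [0.4558, -0.2161, 0.0813]
tcp_rot: [-0.107, 0.994, 0.0, -0.0]
force: [-0.3, 0.5, -0.1]
width: 0.0003
gripper_force: 0.0
```

Request:
drive_tool --targets '[[[0,0,-0.2,0,0,0,0],[0,0,-0.2,0,0,0,0],[0,0,0,0,0,0,0]]]'

```text
time: 18.45
tool_pos: [0.4558, -0.2161, 0.0773]
tcp_rot: [-0.107, 0.994, 0.0, -0.0]
force: [0.6, 1.3, -0.6]
width: 0.0004
gripper_force: 0.0
```

Request:
drive_tool --targets '[[[0,0,-0.15,0,0,0,0],[0,0,-0.1,0,0,0,0],[0,0,0,0,0,0,0]]]'

```text
time: 18.82
tool_pos: [0.4562, -0.2164, 0.0763]
tcp_rot: [-0.107, 0.994, -0.001, 0.001]
force: [-3.3, 2.3, 14.6]
width: 0.0003
gripper_force: 7.3
```

Request:
drive_tool --targets '[[[0,0,-0.15,0,0,0,0],[0,0,0,0,0,0,0],[0,0,0,0,0,0,0]]]'

```text
time: 19.2
tool_pos: [0.4566, -0.2168, 0.0762]
tcp_rot: [-0.107, 0.994, -0.001, 0.001]
force: [-8.5, 4.1, 28.7]
width: 0.0
gripper_force: 14.2
```

Request:
drive_tool --targets '[[[0,0,1,0,0,0,0],[0,0,5,0,0,0,4],[0,0,2,0,0,0,4],[0,0,0,0,0,0,4]]]'

```text
time: 19.7
tool_pos: [0.4563, -0.2165, 0.1544]
tcp_rot: [-0.107, 0.994, -0.001, 0.001]
force: [0.4, 0.2, 0.6]
width: 0.0282
gripper_force: 0.0
```

```bash
cat > m3.py <<'E'
from h import *
from scipy.optimize import least_squares
V={n:cam(n) for n in("scene","top")}
for n in V: cv2.imwrite(f"pics/{n}6.png",V[n][0])
s=ctrl.get_state();print(s["tool_pos"],s["force"])
p0=np.array([.534,-.2005,.214])
def red(im,win):
    h=cv2.cvtColor(im,cv2.COLOR_BGR2HSV).astype(int);b=im.astype(int)
    m=((b[:,:,2]-b[:,:,1])>45)&((b[:,:,2]-b[:,:,0])>35);M=np.zeros_like(m);x,y,w,hh=win;M[y:y+hh,x:x+w]=m[y:y+hh,x:x+w];return M
for n in V:
    im,K,r,t,_=V[n]
    q=proj(K,r,t,place(np.array([[.018,.048,.006],[.018,-.048,.006]]),p0));x0=q.min(0).astype(int)-5;x1=q.max(0).astype(int)+6
    m=red(im,(*x0,*(x1-x0)));ys,xs=np.nonzero(m)
    P=unproj(K,r,t,np.c_[xs,ys],.006)[:,:2]; print(n,"red px",len(xs))
    if len(xs)>8:
        a=np.polyfit(P[:,1],P[:,0],1);print(" line x at y=-.2:",np.polyval(a,-.2),"slope",a[0],"y range",P[:,1].min(),P[:,1].max())
E
python3 m3.py
```

```text
[ 0.45546994 -0.21585254  0.15245677] [-0.03275983 -0.21908236 -1.63835853]
scene red px 52
 line x at y=-.2: 0.5495671069858005 slope -0.1681899395910382 y range -0.24602066177151527 -0.149097657077977
top red px 0
```

```bash
python3 - <<'E'
from h import *
d=np.load("scene.npz");v=d["K"],d["r"],d["t"];e=np.load("top.npz");w=e["K"],e["r"],e["t"]
S=230,185
f=lambda a:(np.array(a)/8+S)
print("scene base corner z0,z.03",unproj(*v,f([[95,188],[190,95]]),0),unproj(*v,f([[95,150],[190,50]]),.03))
for z in(0,.03,.2): print("top px z",z,unproj(*w,np.array([[397,317],[400,270],[402,130]])/1.5625,z)[:,:2])
print(ctrl.get_state()["joints"])
E
```

```text
scene base corner z0,z.03 [[ 0.5356138  -0.09951238  0.        ]
 [ 0.60789678 -0.09946389  0.        ]] [[ 0.52185686 -0.10802747  0.03      ]
 [ 0.59739863 -0.10499833  0.03      ]]
top px z 0 [[ 0.53523397 -0.09981804]
 [ 0.63530231 -0.10391635]
 [ 0.95414382 -0.10165008]]
top px z 0.03 [[ 0.53023414 -0.10048151]
 [ 0.62784784 -0.10447929]
 [ 0.93886831 -0.10226862]]
top px z 0.2 [[ 0.50190175 -0.10424121]
 [ 0.58560588 -0.10766932]
 [ 0.85230711 -0.10577366]]
[-6.75402895e-01  3.55065670e-01  1.67891230e+00  8.84559394e-06
  1.10902495e+00 -2.46035334e+00]
```

Request:
drive_tool --targets '[[[0,-1,1,0,0,-0.18,4],[0,-1,1,0,0,-0.18,4],[0,0,0,0,0,-0.18,4],[0,0,0,0,0,-0.18,4],[0,0,0,0,0,-0.18,4],[0,0,0,0,0,-0.18,4],[0,0,0,0,0,-0.18,4],[0,0,0,0,0,-0.18,4]]]'

```text
time: 20.8
tool_pos: [0.4554, -0.2357, 0.1718]
tcp_rot: [0.578, 0.816, 0.0, -0.001]
force: [-1.0, 0.3, 0.3]
width: 0.0397
gripper_force: 0.0
```

Request:
drive_tool --targets '[[[3,0.5,0,0,0,-0.13,4],[5,1,0,0,0,0,4],[5,1,0,0,0,0,4],[4.5,2,0,0,0,0,4],[0,0,-4,0,0,0,4],[0,0,-3,0,0,0,4],[0,0,0,0,0,0,4],[0,0,0,0,0,0,4]]]'

```text
time: 21.8
tool_pos: [0.6311, -0.1914, 0.1042]
tcp_rot: [0.627, 0.779, 0.0, 0.0]
force: [0.4, -0.8, 0.7]
width: 0.0397
gripper_force: 0.0
```

```bash
cat > m4.py <<'E'
from h import *
s=ctrl.get_state();q=s["tcp_rot"];print(s["tool_pos"],"yaw tool-y",np.pi/2-2*np.arctan2(q[0],q[1]),s["joints"][5])
im,K,r,t,_=cam("scene");cv2.imwrite("pics/scene7.png",im)
B=cv2.imread("pics/scene0.png")
def sub(T,I):
    S=6;f=lambda a:cv2.GaussianBlur(cv2.resize(a,None,fx=S,fy=S,interpolation=cv2.INTER_CUBIC),(0,0),3)
    R=cv2.matchTemplate(f(I),f(T),cv2.TM_CCOEFF_NORMED);_,b,_,l=cv2.minMaxLoc(R);return np.array(l)/S,b
for nm,(u,w,y,h) in dict(frontleft=(241,14,230,14),frontright=(268,14,238,14),redright=(278,14,208,14),strip=(268,32,188,14)).items():
    l,b=sub(B[y:y+h,u:u+w],im[y-6:y+h+6,u-6:u+w+6]);c=np.array([u+w/2,y+h/2]);d=l-6
    a0=unproj(K,r,t,c,.006)[0];a1=unproj(K,r,t,c+d,.006)[0];print(nm,d.round(2),round(b,3),"mm",((a1-a0)*1e3).round(1)[:2],"at",a0.round(3)[:2])
E
python3 m4.py
```

```text
[ 0.63110217 -0.19136531  0.10417572] yaw tool-y 0.21485423229562017 -0.6865292618837608
frontleft [-1.5   0.67] 0.969 mm [-4.5  2.1] at [ 0.427 -0.187]
frontright [-1.33  1.  ] 0.991 mm [-5.4  1.2] at [ 0.437 -0.265]
redright [-0.5   0.67] 0.981 mm [-3.7 -0.2] at [ 0.569 -0.23 ]
strip [-0.17  0.67] 0.988 mm [-3.6 -1.2] at [ 0.66  -0.181]
```

Request:
drive_tool --targets '[[[-0.1,-0.1,-4,0,0,-0.013,4],[0,0,-3,0,0,0,4],[0,0,-1.5,0,0,0,4],[0,0,-0.5,0,0,0,4],[0,0,-0.4,0,0,0,4],[0,0,0,0,0,0,4]]]'

```text
time: 22.6
tool_pos: [0.6302, -0.1923, 0.0101]
tcp_rot: [0.632, 0.775, 0.0, 0.001]
force: [-0.6, 0.5, 0.1]
width: 0.0395
gripper_force: 0.0
```

Request:
drive_tool --targets '[[[0,0,-0.1,0,0,0,4],[0,0,0,0,0,0,1.5],[0,0,0,0,0,0,1.5],[0,0,0,0,0,0,1.5],[0,0,0,0,0,0,1.5],[0,0,0,0,0,0,1.5]]]'

```text
time: 23.35
tool_pos: [0.6298, -0.1921, 0.0085]
tcp_rot: [0.632, 0.775, -0.0, -0.0]
force: [-1.9, 0.7, 2.7]
width: 0.0218
gripper_force: 30.0
```

```bash
python3 ft.py; python3 m4.py
```

```text
[ 0.62981448 -0.19212435  0.00854163] [-1.8832681   0.70708361  2.74578635] [ 0.0443336   0.26271046 -0.01492079] ry -0.028661717547151803 rx 0.023664691363326995
[ 0.62981448 -0.19212435  0.00854163] yaw tool-y 0.20198248632954519 -0.6755972332494635
frontleft [-1.33  0.5 ] 0.954 mm [-3.7  2.1] at [ 0.427 -0.187]
frontright [-1.33  1.  ] 0.992 mm [-5.4  1.2] at [ 0.437 -0.265]
redright [-0.5   0.83] 0.971 mm [-4.4 -0.5] at [ 0.569 -0.23 ]
strip [0.83 4.5 ] 0.541 mm [-20.8 -13.3] at [ 0.66  -0.181]
```

Request:
drive_tool --targets '[[[0,0,-0.06,0,0,0,1.5],[-0.4,0,0,0,0,-0.015,1.5],[-0.8,0,0,0,0,-0.03,1.5],[-0.8,0,0,0,0,-0.03,1.5],[-0.8,0,0,0,0,-0.03,1.5],[-0.8,0,0,0,0,-0.03,1.5],[-0.4,0,0,0,0,-0.015,1.5],[0,0,0,0,0,0,1.5]]]'

```text
time: 24.4
tool_pos: [0.5902, -0.1927, 0.0085]
tcp_rot: [0.688, 0.725, 0.0, 0.001]
force: [0.4, -3.3, 6.2]
width: 0.0214
gripper_force: 30.0
```

```bash
cat > m5.py <<'E'
from h import *
s=ctrl.get_state();q=s["tcp_rot"];yaw=np.pi/2-2*np.arctan2(q[0],q[1]);x=s["tool_pos"]
print("tcp",x.__class__ and np.round(x,4),"yaw",round(yaw,4),"F",np.round(s["force"],1),"T",np.round(s["ft_torque"],2),s["width"])
c,sn=np.cos(yaw),np.sin(yaw);pc=np.array([x[0]-.097*c-.01*sn,x[1]-.097*sn+.01*c])
print("plate by tool",pc.round(4))
im,K,r,t,_=cam("scene");cv2.imwrite(f"pics/s_{s['time']:.2f}.png",im)
tm=cam("top");
for n,v in(("scene",(im,K,r,t)),("top",tm[:4])):
    I,K,r,t=v
    R=I.astype(int);m=((R[:,:,2]-R[:,:,1])>40)&((R[:,:,2]-R[:,:,0])>20)
    L=place(np.array([[.018,.048,.006],[.018,-.048,.006]]),(*pc,yaw)); W=cv2.fillConvexPoly(np.zeros(m.shape,np.uint8),cv2.convexHull(proj(K,r,t,place(box(.008,.028,-.055,.055,.006,.006),(*pc,yaw))).round().astype(np.int32)),1)
    ys,xs=np.nonzero(m&(W>0))
    if len(xs)>6:
        P=unproj(K,r,t,np.c_[xs,ys],.006)[:,:2]; vx,vy,x0,y0=cv2.fitLine(P.astype(np.float32),cv2.DIST_HUBER,0,.001,.001).ravel()
        print(n,len(xs),"line x at ends:",[round(float(x0+vx/vy*(l[1]-y0)),4) for l in L],"seen y",P[:,1].min().round(3),P[:,1].max().round(3),"tool-based",L[:,0].round(4))
    else: print(n,"no red",len(xs))
E
python3 m5.py
```

```text
tcp [ 0.5902 -0.1927  0.0085] yaw 0.0521 F [ 0.4 -3.3  6.2] T [-0.45 -0.02  0.18] 0.02144626469042832
plate by tool [ 0.4928 -0.1878]
scene 62 line x at ends: [0.5076, 0.5122] seen y -0.238 -0.136 tool-based [0.5083 0.5133]
top no red 0
```

Request:
drive_tool --targets '[[[-0.5,0,0,0,0,-0.015,1.5],[-0.9,0,0,0,0,-0.02,1.5],[-0.9,0,0,0,0,-0.017,1.5],[-0.9,0,0,0,0,0,1.5],[-0.9,0,0,0,0,0,1.5],[-0.9,0,0,0,0,0,1.5],[-0.6,0,0,0,0,0,1.5],[0,0,0,0,0,0,1.5]]]'

```text
time: 25.5
tool_pos: [0.5342, -0.1923, 0.0085]
tcp_rot: [0.707, 0.707, 0.0, 0.001]
force: [0.6, -0.8, 8.0]
width: 0.0218
gripper_force: 30.0
```

```bash
python3 m5.py
```

```text
tcp [ 0.5342 -0.1923  0.0085] yaw -0.0004 F [ 0.6 -0.8  8. ] T [-0.1  -0.04 -0.04] 0.02175056188653494
plate by tool [ 0.4372 -0.1823]
scene 71 line x at ends: [0.4549, 0.4551] seen y -0.233 -0.133 tool-based [0.4553 0.4552]
top no red 0
```

Request:
drive_tool --targets '[[[-0.4,0,-0.03,0,0,0,1.5],[-0.8,0,0,0,0,0,1.5],[-0.8,0,0,0,0,0,1.5],[-0.8,0,0,0,0,0,1.5],[-0.8,0,0,0,0,0,1.5],[-0.8,0,0,0,0,0,1.5],[-0.6,0,0,0,0,0,1.5],[0,0,0,0,0,0,1.5]]]'

```text
time: 26.6
tool_pos: [0.4847, -0.1926, 0.0085]
tcp_rot: [0.707, 0.707, 0.0, 0.001]
force: [2.7, -0.5, 10.6]
width: 0.0217
gripper_force: 30.0
```

```bash
python3 m5.py
```

```text
tcp [ 0.4847 -0.1926  0.0085] yaw -0.0005 F [ 2.7 -0.5 10.6] T [-0.2  -0.23 -0.05] 0.021694797091844343
plate by tool [ 0.3877 -0.1826]
scene 73 line x at ends: [0.4057, 0.4051] seen y -0.232 -0.13 tool-based [0.4058 0.4057]
top no red 0
```

Request:
drive_tool --targets '[[[-0.3,0,-0.02,0,0,0,1.5],[-0.5,0,0,0,0,0,1.5],[-0.4,0,0,0,0,0,1.5],[-0.3,0,0,0,0,0,1.5],[-0.1,0,0,0,0,0,1.5],[0,0,0,0,0,0,1.5],[0,0,0,0,0,0,1.5]]]'

```text
time: 27.58
tool_pos: [0.4699, -0.193, 0.0087]
tcp_rot: [0.707, 0.707, 0.001, 0.003]
force: [8.3, -0.6, 9.6]
width: 0.0217
gripper_force: 30.0
```

```bash
python3 m5.py
```

```text
tcp [ 0.4699 -0.193   0.0087] yaw -0.0007 F [ 8.3 -0.6  9.6] T [-0.09 -1.08 -0.12] 0.021726411583083312
plate by tool [ 0.373 -0.183]
scene 86 line x at ends: [0.3906, 0.389] seen y -0.24 -0.128 tool-based [0.391  0.3909]
top no red 0
```

Request:
drive_tool --targets '[[[0,0,-0.02,0,0,0,1.5],[-0.05,0,0,0,0,0,1.5],[0,0,0,0,0,0,1.5],[0,0,0,0,0,0,1.5]]]'

```text
time: 28.18
tool_pos: [0.4698, -0.1931, 0.0087]
tcp_rot: [0.707, 0.707, 0.001, 0.003]
force: [8.9, 0.3, 11.1]
width: 0.0219
gripper_force: 30.0
```

```bash
python3 m5.py; python3 - <<'E'
from h import *
im,K,r,t,_=cam("scene")
c=proj(K,r,t,[[.293,-.183,.076]])[0]
def blue(im,c):
    h=cv2.cvtColor(im,cv2.COLOR_BGR2HSV).astype(int);m=(abs(h[:,:,0]-108)<16)&(h[:,:,1]>120)&(h[:,:,2]>100)
    yy,xx=np.mgrid[:m.shape[0],:m.shape[1]];m&=(abs(xx-c[0])<12)&(abs(yy-c[1])<12);return np.array([xx[m].mean(),yy[m].mean()]),m.sum()
b,n=blue(im,c);print("now",c,b,n,unproj(K,r,t,b,.076))
a=cv2.imread("pics/scene6.png");c=proj(K,r,t,[[.4548,-.2181,.076]])[0];b,n=blue(a,c);print("after pressing",c,b,n,unproj(K,r,t,b,.076))
E
```

```text
tcp [ 0.4698 -0.1931  0.0087] yaw -0.0008 F [ 8.9  0.3 11.1] T [ 0.05 -1.22 -0.09] 0.02192132981073232
plate by tool [ 0.3728 -0.183 ]
scene 82 line x at ends: [0.3905, 0.3885] seen y -0.239 -0.128 tool-based [0.3908 0.3907]
top no red 0
now [218.40314674 245.99710367] [216.33802817 246.52112676] 71 [[ 0.28889263 -0.17980856  0.076     ]]
after pressing [263.6632758  215.36771527] [262.10204082 215.71428571] 49 [[ 0.45130216 -0.21526612  0.076     ]]
```

```bash
python3 -c "
from rig import ctrl
print(ctrl.sign_off())"
```

```text
the job is handed in; nothing more can be done
None
```

I handed the job in at about 28 s, but the judge's verdict wasn't shown. The relay is pressed home (hard stop at 76 mm), and the red line measures within 2 mm of the bench edge, with the plate looking flat and the strip gripped at 30 N.

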